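# Put the practical's oddments away in the bench drawer

## Task

Clear up after the practical: put the two loose screw-cap tubes, the spatula and the stir bar that lie about the bench into the open drawer, laying each one down flat, not dropping it, in the compartment that already holds one of its own kind. Then push the drawer fully shut, with each still in its right compartment, and leave everything else on the bench where it is.

Things in the scene. Friction and masses are not known exactly. Their poses are not given: they have to be found in the camera images.
- tube_a: Loose tube to put away; lies along its x axis: natural-white plastic screw-cap centrifuge tube, 120 long; body 17 diameter with a conical tip at -x, eight-sided white cap 22 across and 14 long at +x. Origin: middle of its length on its axis, about 10 above what it lies on (both ends at x = +-60). 18 g.
- tube_b: Second loose tube to put away, the same as tube_a.
- spatula: Loose one to put away: laboratory spatula lying along its x axis, 150 long: black plastic handle 12 wide, 10 thick, from x = -75 to +15, then a thin neck and a flat steel blade 13 wide whose tip touches the bench at x = +75. Origin: middle of the length, on the handle near the balance point, 5 above what it lies on. 32 g.
- stirbar: Loose one to put away: white eight-sided magnetic stir bar lying along its x axis, 64 long, 13 across. Origin: its centre, 6.5 above what it lies on. 30 g.
- stored_tube: A tube like tube_a, already in the drawer: it marks the tubes' compartment, and may be in any of the three. It lies lengthwise about 28 to the -y side of its compartment's middle (the bay points' y).
- stored_spatula: A spatula like the loose one, already in the drawer, marking the spatulas' compartment; it lies likewise about 28 to the -y side.
- stored_stirbar: A stir bar like the loose one, already in the drawer, marking the stir bars' compartment; it lies likewise about 28 to the -y side.
- cabinet: White low drawer unit standing fixed at the robot's right, 260 deep (x), 356 wide (y), 95 high; origin: centre of its underside. Its one drawer slides out of its front along its -x (roughly towards world +y). A tip box and a glove carton stand on the back half of its top, up to 170 above the bench; the front 130 of its top is bare.
- drawer (a joint): How far the drawer is pulled out, in m: 0 fully shut, about 0.17 to 0.19 at the start, at most 0.20. It slides with about 2 N of friction and stays where it is left. Its front panel, 12 thick and 352 wide, reaches 86 above the bench. At the start all but the back 20 to 40 of its length is clear of the cabinet.
- bay0 (a point): Middle of the floor of the first compartment (nearest the robot), moving with the drawer; axes as the cabinet's: x along the compartment, towards the back of the drawer, y across. Each compartment is open on top, 211 long (x), 104 wide (y) and 42 deep; floor 18 above the bench, rim 60 above it; the dividers are 4 thick.
- bay1 (a point): The same for the middle compartment, 108 further along +y of bay0.
- bay2 (a point): The same for the third compartment, 108 further along +y of bay1.
- handle (a point): Middle of the drawer's bow handle, a level 10 mm thick steel bar, 100 long along the cabinet's y, 55 above the bench and 28 in front of the drawer's front panel; moves with the drawer; axes as the cabinet's. Push along +x to shut.
- marker: Bystander, leave: dark grey marker pen, 136 long, 17 thick, lying along its x axis; origin at its middle.
- timer: Bystander, leave: flat white bench timer, 62 x 68 x 16; origin: centre of its underside.
- dishes: Bystander, leave: stack of two clear Petri dishes, 92 diameter, 34 high; origin: centre of its underside.
- beaker: Bystander, leave: glass beaker, 68 diameter, 90 high; origin: centre of its underside.
- wash_bottle: Bystander, leave: white wash bottle, 74 diameter, 200 high with its spout; origin: centre of its underside.
Not all that is in view belongs to the job. Leave any brown or pink look-alike of the tube_b alone.

How it is judged:
By the outcome, as a careful person would: the job done as asked, in the order asked, and still so for the second after the job is handed in, with the robot touching nothing.
It also fails if it takes over 72 s, if anything falls off the work surface, if the arm or the gripper's body presses on something with over 40 N, if the wrist force passes 120 N, or if a joint passes its speed limit or range.

## Robot

A 6-joint arm with a two-finger parallel gripper is mounted at the origin on the work surface. World frame = base frame: x ahead of the robot, y to its left, z up, the work surface at z = 0. Lengths are in m, angles in rad, forces in N, time in s.
With the tool pointing down it reaches from about 0.275 to 0.825 m from the base axis. Payload 4.9 kg.
Tool frame: the origin (TCP) lies midway between the tips of the shut fingers; the grasp point (between the pads) lies 19 mm behind it; z points along the fingers, y is the line along which they close (so a half turn about z gives the same grasp; the last joint's range is limited). The gripper opens to 85 mm and grips with 20 to 120 N. Pads are 22 mm wide; open, the fingers measure 114 mm over their backs; the gripper's body (76 mm by 85 mm) begins 54 mm behind the grasp point. The pads swing forward as they close: fully open they stand 13 mm farther back than shut.
Start: joints at [1.085, 0.326, -0.193, 1.052, 0, 1.437], TCP at [0.19, 0.516, 0.231] pointing down, gripper open.
Joint ranges: [-2.65, 2.65], [-0.97, 1.79], [-1.3, 1.35], [-1.93, 2.1], [-1.47, 1.37], [-3.14, 3.14]. Speed limits (rad/s): [2.57, 2.57, 3.14, 3.14, 3.14, 3.14].

## Interface

Orientations are given as [roll, pitch, yaw] about the fixed x, y, z axes, in that order (R = Rz(yaw) Ry(pitch) Rx(roll)).
In Python, from workcell import arm, vision gives the robot as it stands.
- The arm moves only by the tool step_arm, never from a script. Its argument "deltas" is a list that holds one entry, the list of rows, each a list of 5 numbers: the closure, from -1 (fully open) to 1 (shut), so that 0 is half open, then the shift along the tool's x, y, z in mm, then the turn about the tool's z in degrees. A call has 1 to 12 rows; each row is the pose to reach, as a shift and turn from the pose commanded when the call began, along the tool's axes at that moment; what a row does not reach only later rows make up. A row lasts 1/10 s, in which the tool goes at most 50 mm and 8.59 degrees, less where a joint would pass 70% of its speed; a pose out of reach is approached as far as the arm can. A call with a gripper value outside its range is refused whole. The fingers move at their own pace and stop on an object; "force" is the grip in N (left out, the last holds). Time passes only in rows, so rows that repeat a pose let the fingers close. It gives the time, the measured TCP pose, the force, the opening and the grip force at its end, in the units of the state.
- arm.sense(): the state, without advancing time (a new reading comes with each control period).
- vision.get_image(name): name is "scene" or "top" or "wrist"; returns a dict with "frame" (384x512x3 uint8, blue, green, red), "camera_matrix" (3x3 intrinsics, pixels), "world_from_camera" (4x4, takes a point from camera to world coordinates). Camera axes: x right, y up, looking along -z (the intrinsics and any distortion apply to the point x, -y, -z); pixel columns grow to the right and rows downward; lengths in m; the calibration is good to about 2 mm. A picture is of the moment at which its call begins. There is no depth.
- arm.close_job(): hands the job in; it is judged then, once.
The state is a dict: "time_s": time; "q": joint angles; "dq": joint speeds; "effort": joint torques, N m; "position": TCP position; "orientation": TCP orientation; "contact_force": force on the tool from outside, world axes, zero at the start; "ft_torque": the same for the moment, N m; "finger_gap": opening from 0.0 (shut) to 1.0 (fully open); "gripper_force": force on a finger pad.
Only numpy, scipy, OpenCV 4.12 (cv2) and the standard library are available. Lean on these libraries where they do the work, as an engineer would, in place of code of your own. Each camera call takes 0.05 s, during which the arm holds its last target. There are 200 camera calls.

## Working session

There is one attempt and no reset: what is moved stays moved. The work goes in short steps, Python scripts to look and compute and a tool call to move; the robot and the scene stay as the last step left them, time stands still between calls to the robot, and variables do not carry over. Pictures are saved under pics/ and viewed, at most 10 in all, crops included, and the job is handed in when it is done.

Besides the shell and the picture viewer there is one more tool, called after "Request:" by a JSON object that holds its "fn" and its "kwargs", one argument or row to a line. step_arm: Moves the arm, as the interface text tells. Its arguments: {"type":"object","properties":{"deltas":{"type":"array","items":{"type":"array","items":{"type":"array","items":{"type":"number"}}}},"force":{"type":"number"}},"required":["deltas"]}

```bash
mkdir -p pics; ls
python3 - <<'E'
from workcell import arm, vision
import cv2,numpy as np
for n in ["top","scene"]:
    d=vision.get_image(n); cv2.imwrite(f"pics/{n}0.png",cv2.resize(d["frame"],(800,600),interpolation=cv2.INTER_CUBIC)); cv2.imwrite(f"pics/raw_{n}0.png",d["frame"])
    np.savez(f"{n}.npz",K=d["camera_matrix"],T=d["world_from_camera"],**({"D":d["distortion"]} if "distortion" in d else {}))
    print(d.keys(),d["camera_matrix"].round(1).tolist(),d["world_from_camera"].round(4).tolist())
s=arm.sense();print(s)
E
```

```text
pics
dict_keys(['frame', 'camera_matrix', 'world_from_camera']) [[391.8, 0.0, 260.1], [0.0, 391.8, 186.9], [0.0, 0.0, 1.0]] [[0.0814, 0.9734, -0.214, 0.2933], [-0.9967, 0.0803, -0.0139, -0.0541], [0.0036, 0.2144, 0.9767, 1.0895], [0.0, 0.0, 0.0, 1.0]]
dict_keys(['frame', 'camera_matrix', 'world_from_camera']) [[402.5, 0.0, 252.8], [0.0, 402.5, 200.0], [0.0, 0.0, 1.0]] [[-0.1097, -0.6584, 0.7446, 1.4933], [0.9938, -0.0587, 0.0944, 0.0704], [-0.0184, 0.7504, 0.6607, 0.9401], [0.0, 0.0, 0.0, 1.0]]
{'time_s': 0.1, 'q': array([ 1.08480927e+00,  3.26858882e-01, -1.93463330e-01,  1.05197004e+00,
        8.36155027e-06,  1.43658974e+00]), 'dq': array([-1.38738282e-03, -2.68313365e-03,  3.90281589e-03, -9.38690957e-04,
        7.73055428e-06, -3.59940965e-04]), 'effort': array([ 4.39467440e-04, -4.44238150e+01,  2.63038355e+01,  7.89915444e-03,
       -1.25372453e-04,  7.64799466e-06]), 'position': array([0.18926995, 0.5158796 , 0.23059384]), 'orientation': array([-3.14011130e+00, -2.08447551e-04,  2.78981202e+00]), 'contact_force': array([ 0.10712632, -0.35073017,  0.2519987 ]), 'ft_torque': array([ 0.05306517,  0.04060138, -0.03871398]), 'gripper_force': 0.0, 'finger_gap': 1.0036775010458525}
```

View pics/top0.png

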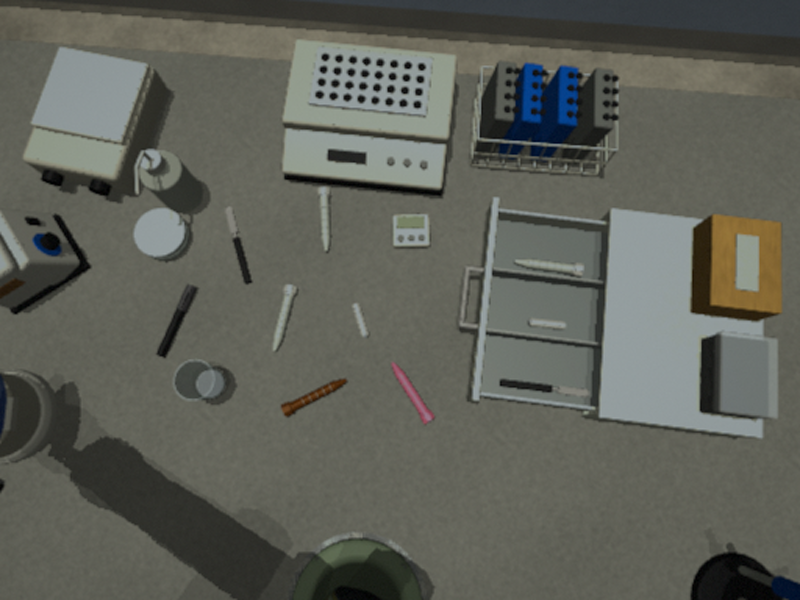

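View pics/scene0.png

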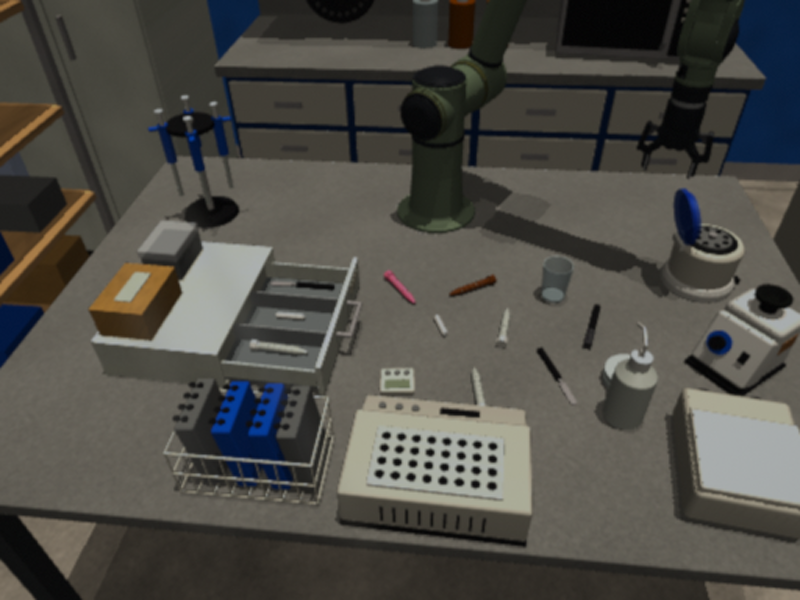

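The top view (800x600) shows these candidates:
- **White tubes:** (325,218) and (285,317).
- **Tube look-alikes:** brown (315,396) and pink (412,392), both to be left.
- **Spatula:** (238,245), with its steel blade. The all-dark stick at (177,320) is the marker.
- **Stir bar:** (360,320).
- **Drawer:** the stored spatula is in the bottom bay (bay0), the stir bar in the middle (bay1) and the tube in the top (bay2).

Next I'll measure the items and make one close crop.

```bash
cat > h.py <<'E'
import numpy as np,cv2
from workcell import arm,vision
def ray(K,T,uv,z):
    uv=np.atleast_2d(np.array(uv,float)); d=np.c_[(uv[:,0]-K[0,2])/K[0,0],-(uv[:,1]-K[1,2])/K[1,1],-np.ones(len(uv))]@T[:3,:3].T
    o=T[:3,3]; return o+d*((z-o[2])/d[:,2])[:,None]
def proj(K,T,P):
    c=(np.atleast_2d(P)-T[:3,3])@T[:3,:3]; return np.c_[K[0,0]*c[:,0]/-c[:,2]+K[0,2],K[1,1]*c[:,1]/c[:,2]+K[1,2]]
def go(x,y,z,yaw,s=None):
    "delta in tool axes (mm, deg) from the present pose; yaw in deg, mod 180"
    s=s or arm.sense();p=s["position"];w=s["orientation"][2]
    d=np.array([x,y,z])-p
    t=-((yaw-np.degrees(w)+90)%180-90)
    return [round(1000*(np.cos(w)*d[0]+np.sin(w)*d[1]),1),round(1000*(np.sin(w)*d[0]-np.cos(w)*d[1]),1),round(-1000*d[2],1),round(t,1)]
E
python3 - <<'E'
from h import *
im=cv2.imread("pics/raw_top0.png");d=np.load("top.npz");K,T=d["K"],d["T"]
g=cv2.cvtColor(im,cv2.COLOR_BGR2GRAY).astype(int)
hsv=cv2.cvtColor(im,cv2.COLOR_BGR2HSV)
def seg(name,box,z,mode,thr):
    x0,y0,x1,y1=[int(v*.64) for v in box]
    r=g[y0:y1,x0:x1]; bg=np.median(r)
    m={'w':r>bg+thr,'d':r<bg-thr,'b':abs(r-bg)>thr}[mode].astype(np.uint8)
    cs=cv2.findContours(m,cv2.RETR_EXTERNAL,cv2.CHAIN_APPROX_NONE)[0]; c=max(cs,key=cv2.contourArea).reshape(-1,2)+[x0,y0]
    P=ray(K,T,c,z)[:,:2]; (cx,cy),(a,b),_=R=cv2.minAreaRect((P*1000).astype(np.float32))
    B=cv2.boxPoints(R); e1,e2=B[1]-B[0],B[2]-B[1]; e=e1 if np.hypot(*e1)>np.hypot(*e2) else e2
    print(name,"c",round(cx,1),round(cy,1),"size",round(a),round(b),"ang",round(np.degrees(np.arctan2(e[1],e[0]))%180,1),"pix",c.mean(0)/.64,"bg",bg)
seg("t1",(312,187,340,255),.01,'w',35)
seg("t2",(265,278,303,355),.01,'w',35)
seg("stir",(345,298,375,342),.0065,'w',35)
seg("spat_dark",(224,230,258,290),.005,'d',25)
seg("spat_blade",(222,200,243,240),.003,'w',15)
seg("st_tube",(505,255,590,276),.028,'w',40)
seg("st_stir",(520,315,575,332),.025,'w',40)
seg("st_spat",(495,375,592,398),.023,'d',25)
# drawer/cab points by hand
for n,p,z in [("front top L",(495,203),.086),("front top R",(476,397),.086),("cab fl",(611,210),.095),("cab fr",(600,417),.095),("rim div1 end",(598,283),.06),("div2 end",(598,342),.06),("handle a",(470,268),.055),("handle b",(462,326),.055),("block front bottom",(285,178),.0),("block front top R",(443,190),.03)]:
    print(n,ray(K,T,np.array(p)*.64,z)[0].round(3))
a=cv2.resize(im[115:275,85:285],(800,600),interpolation=cv2.INTER_CUBIC);cv2.imwrite("pics/crop1.png",a)
b=cv2.resize(im[115:275,290:400],(550,600),interpolation=cv2.INTER_CUBIC);
cv2.imwrite("pics/crop2.png",b)
E
```

```text
t1 c 657.7 127.7 size 119 15 ang 6.3 pix [323.62804878 216.53963415] bg 99.0
t2 c 467.4 179.1 size 13 118 ang 175.6 pix [281.84956395 315.18895349] bg 100.0
stir c 475.0 42.1 size 59 8 ang 21.8 pix [358.984375 318.75    ] bg 102.0
spat_dark c 566.7 267.1 size 92 15 ang 22.5 pix [241.77884615 259.78365385] bg 99.0
spat_blade c 643.3 301.1 size 50 10 ang 20.3 pix [229.91727941 218.75      ] bg 102.0
st_tube c 596.6 -343.4 size 6 9 ang 94.7 pix [578.64583333 267.53472222] bg 110.0
st_stir c 491.4 -303.9 size 0 17 ang 94.7 pix [554.6875 323.4375] bg 112.0
st_spat c 380.2 -257.7 size 90 13 ang 87.6 pix [525.78125    384.89583333] bg 112.0
front top L [ 0.683 -0.18   0.086]
front top R [ 0.349 -0.166  0.086]
cab fl [ 0.684 -0.378  0.095]
cab fr [ 0.333 -0.364  0.095]
rim div1 end [ 0.562 -0.368  0.06 ]
div2 end [ 0.459 -0.37   0.06 ]
handle a [ 0.572 -0.146  0.055]
handle b [ 0.468 -0.139  0.055]
block front bottom [0.734 0.209 0.   ]
block front top R [ 0.722 -0.09   0.03 ]
```

View pics/crop1.png

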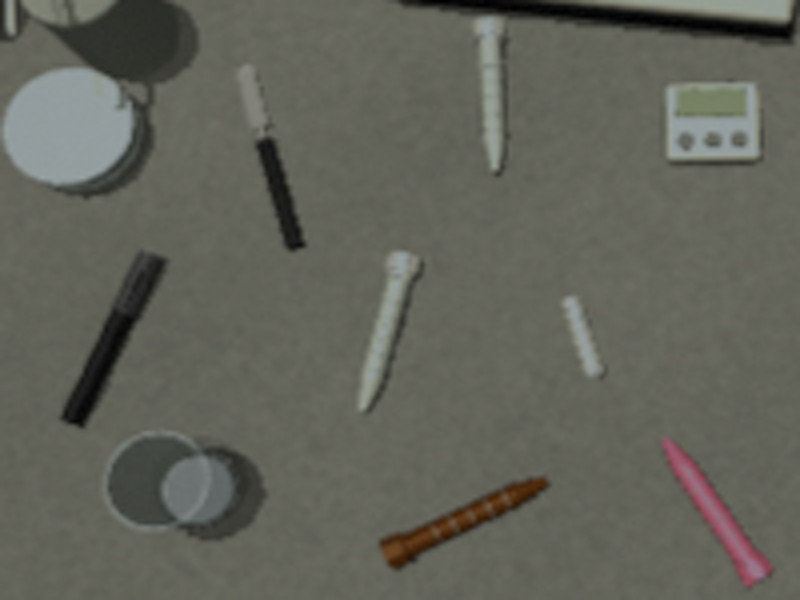

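View pics/crop2.png

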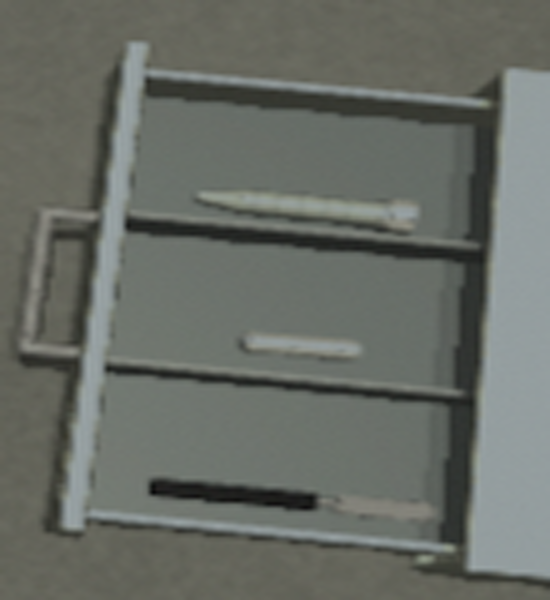

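The crops confirm it: cream tubes with white caps, spatula with black handle and pale blade, plain white stir bar, and the stored items as I read them. Now I'll get end-to-end axes and the drawer frame.

Run:
```python
from h import *
d=np.load("top.npz");K,T=d["K"],d["T"]
c1=lambda u,v:(85+u/4-.4,115+v/3.75-.4); c2=lambda u,v:(290+u/5-.4,115+v/3.75-.4)
def ax(n,p,q,z,f):
    P=ray(K,T,[f(*p),f(*q)],z)[:,:2]*1000; e=P[1]-P[0]
    print(n,"c",P.mean(0).round(1),"len",np.hypot(*e).round(1),"ang",np.degrees(np.arctan2(e[1],e[0])).round(1),P.round(1).tolist())
ax("t1 tip-cap",(496,172),(490,17),.01,c1)
ax("t2 tip-cap",(363,410),(404,252),.01,c1)
ax("stir",(598,377),(569,297),.0065,c1)
ax("spat",(296,247),(245,65),.005,c1)
ax("spat handle",(296,247),(264,140),.008,c1)
ax("st tube tip-cap",(195,198),(418,215),.028,c2)
ax("st stir",(241,341),(362,349),.0245,c2)
ax("st spat",(149,487),(434,512),.023,c2)
ax("front top edge",(128,42),(63,528),.086,c2)
ax("front top edge back",(150,44),(83,530),.086,c2)
ax("div1 (bay1-2)",(130,217),(480,245),.06,c2)
ax("div0",(108,363),(468,394),.06,c2)
ax("wall far",(148,73),(490,103),.06,c2)
ax("wall near",(90,515),(452,549),.06,c2)
ax("cab front edge top",(505,70),(466,572),.095,c2)
ax("handle",(35,212),(22,352),.055,c2)
```

```text
t1 tip-cap c [657.2 123.6] len 126.1 ang 8.3 [[594.8, 114.6], [719.6, 132.7]]
t2 tip-cap c [466.6 179.3] len 121.7 ang -6.4 [[406.1, 186.1], [527.1, 172.5]]
stir c [473.6  40.1] len 64.2 ang 24.0 [[444.3, 27.0], [502.9, 53.2]]
spat c [596.4 278.9] len 152.5 ang 21.9 [[525.7, 250.4], [667.2, 307.4]]
spat handle c [566.  266.8] len 88.8 ang 22.8 [[525.1, 249.6], [606.9, 284.0]]
st tube tip-cap c [ 596.  -288.5] len 125.2 ang -91.3 [[597.4, -225.9], [594.6, -351.0]]
st stir c [ 491.5 -289.9] len 66.7 ang -90.4 [[491.7, -256.6], [491.2, -323.3]]
st spat c [ 378.7 -288.4] len 154.0 ang -92.0 [[381.3, -211.4], [376.1, -365.4]]
front top edge c [ 520.  -167.6] len 349.8 ang 177.6 [[694.7, -175.1], [345.2, -160.2]]
front top edge back c [ 519.5 -178.7] len 349.9 ang 177.3 [[694.2, -187.1], [344.7, -170.3]]
div1 (bay1-2) c [ 568.5 -281.1] len 189.9 ang -91.6 [[571.1, -186.2], [565.9, -376.0]]
div0 c [ 460.3 -275.5] len 191.2 ang -91.9 [[463.5, -180.0], [457.1, -371.1]]
wall far c [ 677.9 -285.3] len 189.8 ang -92.3 [[681.8, -190.5], [674.1, -380.1]]
wall near c [ 352.6 -270.3] len 188.1 ang -92.4 [[356.6, -176.4], [348.7, -364.3]]
cab front edge top c [ 509.5 -368.9] len 354.7 ang 177.4 [[686.7, -376.8], [332.4, -361.0]]
handle c [ 520.2 -134.6] len 103.4 ang 179.7 [[571.9, -134.9], [468.5, -134.4]]
```

```bash
python3 -c "
from h import *
print(go(.590,.277,.12,22))"
```

```text
[np.float64(-458.5), np.float64(-86.2), np.float64(110.6), np.float64(-42.2)]
```

Request:
{"fn": "step_arm", "kwargs": {
  "deltas": [
    [[0.2,-48,-9,5,-8],[0.2,-96,-18,10,-16],[0.2,-144,-27,15,-24],[0.2,-192,-36,25,-32],[0.2,-240,-45,35,-40],[0.2,-288,-54,50,-42],[0.2,-336,-63,70,-42],[0.2,-384,-72,90,-42],[0.2,-432,-81,105,-42],[0.2,-458.5,-86,110.5,-42.2],[0.2,-458.5,-86,110.5,-42.2],[0.2,-458.5,-86,110.5,-42.2]]
  ]
}}

```text
time_s: 1.3
position: [0.5903, 0.2764, 0.1193]
orientation: [3.141, -0.003, -2.759]
contact_force: [0.0, 0.6, -0.4]
finger_gap: 0.401
gripper_force: 0.0
```

```bash
cat >> h.py <<'E'
def wristseg(z,mode,thr,near=None,r=.09):
    "long-axis line of the blob nearest to point near (m), at height z"
    d=vision.get_image("wrist");K,T=d["camera_matrix"],d["world_from_camera"];g=cv2.cvtColor(d["frame"],cv2.COLOR_BGR2GRAY).astype(int)
    bg=np.median(g);m=(g>bg+thr if mode=='w' else g<bg-thr).astype(np.uint8)
    c=proj(K,T,[[*near,z]])[0]; n,l,st,_=cv2.connectedComponentsWithStats(m)
    best=None
    for i in range(1,n):
        if st[i,4]<150: continue
        v,u=np.nonzero(l==i); k=np.hypot(u-c[0],v-c[1]).min()
        if best is None or k<best[0]: best=(k,u,v)
    P=ray(K,T,np.c_[best[1],best[2]],z)[:,:2]*1000
    (cx,cy),(a,b),_=cv2.minAreaRect(P.astype(np.float32)); vx,vy=cv2.fitLine(P.astype(np.float32),cv2.DIST_L2,0,.01,.01)[:2].ravel()
    print("near px",c.round(),"dist",best[0].round(1),"rect",round(cx,1),round(cy,1),round(a),round(b),"mean",P.mean(0).round(1),"ang",np.degrees(np.arctan2(vy,vx)).round(1),"bg",bg)
    return d
E
python3 - <<'E'
from h import *
s=arm.sense();print(s["time_s"],s["position"],s["orientation"],s["finger_gap"])
d=wristseg(.008,'d',30,(.57,.268));cv2.imwrite("pics/w1.png",d["frame"])
E
```

```text
1.3 [0.59026836 0.27636999 0.11933699] [ 3.14106629e+00 -2.52534254e-03 -2.75916464e+00] 0.4008744895120735
near px [256. 157.] dist 0.2 rect 551.3 225.5 157 152 mean [555.9 214.1] ang 37.6 bg 148.0
```

View pics/w1.png

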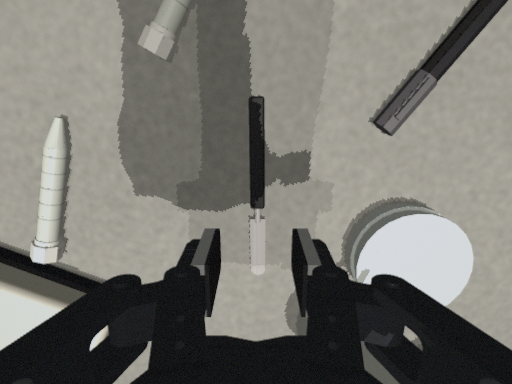

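The wrist view shows the spatula upright in the image, handle (256,97) to (258,208) and blade tip (258,272), between the fingers. The shadow spoiled my mask, so I'll use hand pixels.

Run:
```python
from h import *
d=vision.get_image("wrist");K,T=d["camera_matrix"],d["world_from_camera"]
P=ray(K,T,[(257,97),(258,208),(258,273)],.007);print(P.round(4)); e=P[1]-P[0]; print(np.degrees(np.arctan2(e[1],e[0])))
u=e/np.linalg.norm(e); g=P[1]-.022*u; print(g); print(go(g[0],g[1],.001,np.degrees(np.arctan2(e[1],e[0]))))
print(proj(K,T,[[*arm.sense()["position"]]]))
```

```text
[[0.5263 0.2524 0.007 ]
 [0.609  0.2868 0.007 ]
 [0.6657 0.3099 0.007 ]]
22.622744578619052
[0.58870825 0.27836752 0.007     ]
[np.float64(0.4), np.float64(0.5), np.float64(119.6), np.float64(-0.5)]
[[258.33762178 244.17343114]]
```

Request:
{"fn": "step_arm", "kwargs": {
  "deltas": [
    [[0.2,0.4,0.5,45,-0.5],[0.2,0.4,0.5,85,-0.5],[0.2,0.4,0.5,108,-0.5],[0.2,0.4,0.5,118,-0.5],[0.2,0.4,0.5,118,-0.5],[1,0.4,0.5,118,-0.5],[1,0.4,0.5,118,-0.5],[1,0.4,0.5,118,-0.5],[1,0.4,0.5,118,-0.5],[1,0.4,0.5,118,-0.5]]
  ],
  "force": 40
}}

```text
time_s: 2.4
position: [0.5912, 0.2787, 0.005]
orientation: [3.141, 0.004, -2.748]
contact_force: [-1.4, 0.1, 7.0]
finger_gap: 0.119
gripper_force: 40.8
```

Request:
{"fn": "step_arm", "kwargs": {
  "deltas": [
    [[1,0,0,-20,0],[1,0,0,-60,0],[1,0,0,-110,0],[1,0,0,-150,0],[1,0,0,-150,0]]
  ]
}}

```text
time_s: 2.9
position: [0.5941, 0.2793, 0.1607]
orientation: [-3.141, 0.013, -2.748]
contact_force: [0.6, 0.1, -0.5]
finger_gap: 0.124
gripper_force: 40.0
```

Run:
```python
from h import *
s=arm.sense();print(s["position"],s["orientation"],s["q"].round(2),s["finger_gap"],s["contact_force"])
print(go(.421,-.281,.15,87.6))
```

```text
[0.59408332 0.27928168 0.16071736] [-3.1406771   0.01275918 -2.74827907] [ 0.33  0.56 -0.01  0.99 -0.   -0.07] 0.12416796036115124 [ 0.56550394  0.11530056 -0.51855022]
[np.float64(374.6), np.float64(-451.2), np.float64(10.7), np.float64(-65.1)]
```

Request:
{"fn": "step_arm", "kwargs": {
  "deltas": [
    [[1,20,-25,0,-5],[1,48,-58,0,-12],[1,80,-96,0,-19],[1,112,-134,0,-26],[1,144,-173,0,-33],[1,176,-211,0,-40],[1,208,-250,0,-47],[1,240,-289,0,-54],[1,272,-328,0,-61],[1,304,-367,0,-65],[1,336,-405,0,-65],[1,360,-433,0,-65]]
  ]
}}

```text
time_s: 4.1
position: [0.4221, -0.2624, 0.1529]
orientation: [-3.141, -0.001, -1.615]
contact_force: [0.6, -0.3, -0.2]
finger_gap: 0.121
gripper_force: 40.0
```

Run:
```python
from h import *
print(go(.421,-.281,.15,87.6))
```

```text
[np.float64(18.6), np.float64(0.3), np.float64(2.9), np.float64(-0.1)]
```

Request:
{"fn": "step_arm", "kwargs": {
  "deltas": [
    [[1,18,0,2,0],[1,18,0,2,0],[1,18,0,2,0]]
  ]
}}

```text
time_s: 4.4
position: [0.4223, -0.2773, 0.1504]
orientation: [3.141, 0.001, -1.614]
contact_force: [-0.7, 0.3, -0.2]
finger_gap: 0.119
gripper_force: 40.0
```

Run:
```python
from h import *
s=arm.sense();print(s["position"],s["orientation"])
d=vision.get_image("wrist");cv2.imwrite("pics/w2.png",d["frame"]);np.savez("w2.npz",K=d["camera_matrix"],T=d["world_from_camera"])
print(proj(d["camera_matrix"],d["world_from_camera"],[[.407,-.2805,.018],[.460,-.2755,.06],[.3526,-.270,.06],[.3787,-.288,.023]]).round())
```

```text
[ 0.42233477 -0.27725133  0.15044841] [ 3.14115405e+00  1.23352199e-03 -1.61382632e+00]
[[274. 174.]
 [207. 196.]
 [349. 197.]
 [307. 165.]]
```

View pics/w2.png

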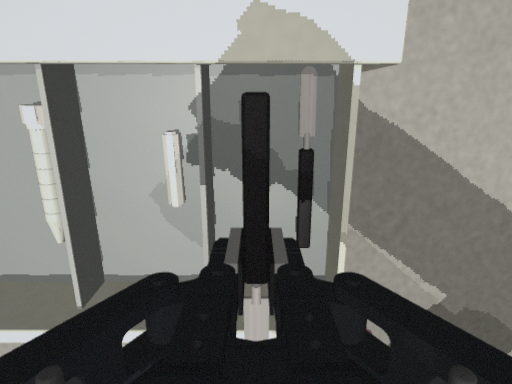

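The overlay matches: divider at column 207 and outer wall at 349 are where I predicted. The spatula hangs straight over the bay beside the stored one at (305,160). Lowering now.

Request:
{"fn": "step_arm", "kwargs": {
  "deltas": [
    [[1,2,0,40,0],[1,2,0,80,0],[1,2,0,110,0],[1,2,0,120,0],[1,2,0,125,0],[1,2,0,127,0],[1,2,0,127,0]]
  ]
}}

```text
time_s: 5.15
position: [0.4234, -0.2804, 0.0249]
orientation: [-3.14, -0.001, -1.613]
contact_force: [-0.5, -0.2, -0.1]
finger_gap: 0.119
gripper_force: 40.0
```

Request:
{"fn": "step_arm", "kwargs": {
  "deltas": [
    [[1,0,0,2,0],[1,0,0,3,0],[1,0,0,3,0]]
  ]
}}

```text
time_s: 5.45
position: [0.4235, -0.2811, 0.0229]
orientation: [-3.139, -0.002, -1.614]
contact_force: [-1.5, 1.8, 10.8]
finger_gap: 0.121
gripper_force: 41.3
```

Request:
{"fn": "step_arm", "kwargs": {
  "deltas": [
    [[0.8,0,0,2,0],[0.6,0,0,2,0],[0.5,0,0,2,0],[0.45,0,0,2,0],[0.45,0,0,-10,0],[0.45,0,0,-50,0],[0.45,0,0,-100,0],[0.45,0,0,-130,0],[0.45,0,0,-130,0]]
  ]
}}

```text
time_s: 6.35
position: [0.425, -0.2822, 0.156]
orientation: [-3.135, -0.006, -1.614]
contact_force: [-0.3, -0.3, -0.1]
finger_gap: 0.278
gripper_force: 0.0
```

Run:
```python
from h import *
s=arm.sense();print(s["time_s"],s["position"],s["finger_gap"])
d=vision.get_image("wrist");cv2.imwrite("pics/w3.png",d["frame"])
g=cv2.cvtColor(d["frame"],cv2.COLOR_BGR2GRAY)
m=(g<60).astype(np.uint8);m[225:]=0;m[:,:215]=0;m[:,345:]=0
n,l,st,ce=cv2.connectedComponentsWithStats(m)
for i in range(1,n):
    if st[i,4]>200:
        v,u=np.nonzero(l==i);P=ray(d["camera_matrix"],d["world_from_camera"],np.c_[u,v],.026);print(st[i],P.mean(0).round(4),P.min(0).round(3),P.max(0).round(3))
print(go(.4736,.0401,.12,24))
```

```text
6.35 [ 0.4249855  -0.28216378  0.15600377] 0.2784856194710309
[ 251   95   15  105 1447] [ 0.4231 -0.3108  0.026 ] [ 0.416 -0.353  0.026] [ 0.43  -0.264  0.026]
[ 300  152   17   73 1020] [ 0.3811 -0.2726  0.026 ] [ 0.374 -0.305  0.026] [ 0.388 -0.239  0.026]
[np.float64(-323.1), np.float64(-36.0), np.float64(33.6), np.float64(63.5)]
```

Request:
{"fn": "step_arm", "kwargs": {
  "deltas": [
    [[0.35,-30,-4,0,8],[0.35,-75,-9,0,16],[0.35,-120,-14,0,24],[0.35,-165,-19,0,32],[0.35,-210,-24,0,40],[0.35,-255,-29,5,48],[0.35,-295,-33,15,56],[0.35,-323,-36,30,63.5],[0.35,-323,-36,30,63.5],[0.35,-323,-36,30,63.5]]
  ]
}}

```text
time_s: 7.4
position: [0.4705, 0.0424, 0.1192]
orientation: [3.14, -0.003, -2.719]
contact_force: [-0.1, -0.4, -0.0]
finger_gap: 0.326
gripper_force: 0.0
```

Run:
```python
from h import *
d=wristseg(.0065,'w',30,(.4736,.0401));cv2.imwrite("pics/w4.png",d["frame"])
print(go(.4736,.0401,.003,24), arm.sense()["position"])
```

```text
near px [252. 186.] dist 13.3 rect 494.0 48.8 25 13 mean [496.1  50.1] ang 7.0 bg 154.0
[np.float64(-1.7), np.float64(-2.4), np.float64(116.7), np.float64(0.2)] [0.47107682 0.0416097  0.119708  ]
```

View pics/w4.png

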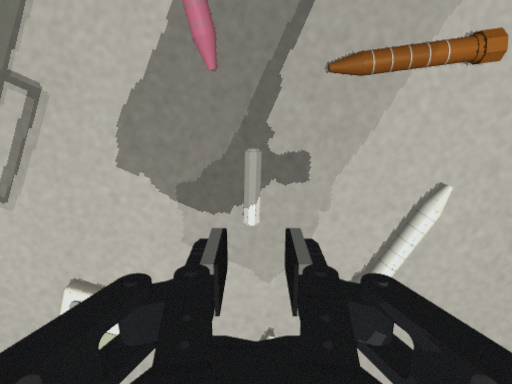

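The wrist view shows the stir bar from (253,150) to (252,224), centred where predicted at (252,186). Descending.

Request:
{"fn": "step_arm", "kwargs": {
  "deltas": [
    [[0.35,-2,-2.4,40,0],[0.35,-2,-2.4,80,0],[0.35,-2,-2.4,105,0],[0.35,-2,-2.4,116,0],[0.35,-2,-2.4,116,0],[1,-2,-2.4,116,0],[1,-2,-2.4,116,0],[1,-2,-2.4,116,0],[1,-2,-2.4,116,0],[1,-2,-2.4,100,0],[1,-2,-2.4,60,0],[1,-2,-2.4,-20,0]]
  ]
}}

```text
time_s: 8.65
position: [0.4732, 0.04, 0.1109]
orientation: [3.14, -0.003, -2.722]
contact_force: [0.6, 0.0, 0.1]
finger_gap: 0.134
gripper_force: 40.1
```

Run:
```python
from h import *
print(go(.529,-.285,.14,87.6))
```

```text
[np.float64(81.5), np.float64(-319.5), np.float64(-29.1), np.float64(-63.5)]
```

Request:
{"fn": "step_arm", "kwargs": {
  "deltas": [
    [[1,0,0,-32,-4],[1,6,-30,-32,-12],[1,18,-70,-32,-20],[1,30,-115,-32,-28],[1,42,-160,-32,-36],[1,54,-205,-32,-44],[1,66,-250,-32,-52],[1,78,-295,-32,-60],[1,81.5,-319,-32,-63.5],[1,81.5,-319,-32,-63.5],[1,81.5,-319,-32,-63.5]]
  ]
}}

```text
time_s: 9.75
position: [0.5301, -0.2847, 0.1426]
orientation: [3.141, 0.001, -1.615]
contact_force: [-1.2, 0.6, 0.1]
finger_gap: 0.129
gripper_force: 40.1
```

Run:
```python
from h import *
s=arm.sense();print(s["position"],s["finger_gap"])
print(go(.529,-.285,.024,87.6))
```

```text
[ 0.5301484  -0.28473082  0.14264235] 0.1285697285575995
[np.float64(0.3), np.float64(1.1), np.float64(118.6), np.float64(-0.1)]
```

Request:
{"fn": "step_arm", "kwargs": {
  "deltas": [
    [[1,0,-1,45,0],[1,0,-1,85,0],[1,0,-1,108,0],[1,0,-1,116,0],[1,0,-1,119,0],[1,0,-1,121,0],[1,0,-1,121,0]]
  ]
}}

```text
time_s: 10.45
position: [0.5323, -0.2848, 0.0239]
orientation: [-3.14, -0.001, -1.613]
contact_force: [-0.1, 0.3, -1.1]
finger_gap: 0.129
gripper_force: 40.1
```

Request:
{"fn": "step_arm", "kwargs": {
  "deltas": [
    [[1,0,0,1.5,0],[1,0,0,3,0],[1,0,0,3,0]]
  ]
}}

```text
time_s: 10.75
position: [0.5327, -0.2864, 0.0235]
orientation: [-3.139, -0.005, -1.614]
contact_force: [-8.1, 1.3, 22.2]
finger_gap: 0.129
gripper_force: 42.9
```

Request:
{"fn": "step_arm", "kwargs": {
  "deltas": [
    [[0.8,0,0,-1,0],[0.6,0,0,-1.5,0],[0.5,0,0,-1.5,0],[0.45,0,0,-1.5,0],[0.45,0,0,-12,0],[0.45,0,0,-50,0],[0.45,0,0,-100,0],[0.45,0,0,-128,0],[0.45,0,0,-128,0]]
  ]
}}

```text
time_s: 11.65
position: [0.5345, -0.2867, 0.1525]
orientation: [-3.134, -0.005, -1.614]
contact_force: [0.0, -0.9, 0.3]
finger_gap: 0.279
gripper_force: 0.0
```

Run:
```python
from h import *
s=arm.sense();print(s["position"],s["finger_gap"])
d=vision.get_image("wrist");cv2.imwrite("pics/w5.png",d["frame"])
g=cv2.cvtColor(d["frame"],cv2.COLOR_BGR2GRAY)
K,T=d["camera_matrix"],d["world_from_camera"]
c=proj(K,T,[[.5325,-.286,.027],[.4915,-.29,.027],[.596,-.2885,.03]]);print(c.round())
print(go(.4666,.1793,.12,-6.4))
print(g.shape,np.median(g[150:200,230:280]))
```

```text
[ 0.53454503 -0.28669934  0.15251594] 0.27911181320797246
[[260. 181.]
 [308. 175.]
 [186. 182.]]
[np.float64(-461.8), np.float64(86.4), np.float64(29.8), np.float64(-86.0)]
(384, 512) 128.5
```

View pics/w5.png

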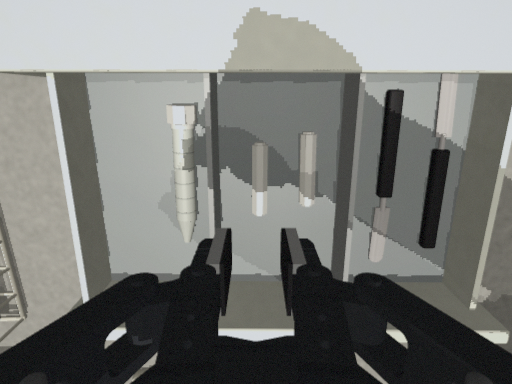

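The view shows the placed stir bar flat at (260,180), beside the stored one at (308,170). The placed spatula is flat at (388,160) in its bay. Now tube 2.

Request:
{"fn": "step_arm", "kwargs": {
  "deltas": [
    [[0.2,-25,5,0,-8],[0.2,-70,13,0,-16],[0.2,-115,21,0,-24],[0.2,-160,30,0,-32],[0.2,-205,38,0,-40],[0.2,-250,47,0,-48],[0.2,-295,55,0,-56],[0.2,-340,64,5,-64],[0.2,-385,72,10,-72],[0.2,-430,80,20,-80],[0.2,-461.8,86.4,30,-86],[0.2,-461.8,86.4,30,-86]]
  ]
}}

```text
time_s: 12.9
position: [0.462, 0.1832, 0.1144]
orientation: [3.141, 0.005, -0.106]
contact_force: [-0.2, -1.3, -0.0]
finger_gap: 0.401
gripper_force: 0.0
```

Run:
```python
from h import *
d=vision.get_image("wrist");K,T=d["camera_matrix"],d["world_from_camera"];cv2.imwrite("pics/w6.png",d["frame"])
print(proj(K,T,[[.4061,.1861,.01],[.4666,.1793,.01],[.5271,.1725,.01]]).round())
s=arm.sense();print(s["position"],np.degrees(s["orientation"]),go(.4706,.1789,.003,-6.4))
h=d["frame"].astype(int);g=h.sum(2)/3
for v in range(90,250,15): 
    r=g[v,180:330]; e=np.abs(np.diff(cv2.GaussianBlur(r.astype(np.float32)[None],(1,1),0)[0])); print(v,[180+int(i) for i in np.nonzero(e>14)[0]])
```

```text
[[259. 251.]
 [260. 181.]
 [261. 101.]]
[0.46287672 0.18149995 0.11508108] [179.91850586   0.20886894  -6.27543321] [np.float64(8.0), np.float64(1.7), np.float64(112.1), np.float64(0.1)]
90 []
105 [248, 257, 270, 278, 279, 280]
120 [247, 248, 255, 256, 257, 269, 277, 278, 279, 312, 325]
135 [250, 252, 272, 275, 276]
150 [251, 252, 262, 263]
165 [249]
180 [205]
195 [205, 206, 233, 238, 239, 270, 315]
210 [248, 249, 269, 318]
225 [248, 249, 250, 259, 260, 269, 274, 275, 326]
240 [189, 190, 191, 192, 199, 211, 212, 219, 220, 253, 254, 263, 280, 281, 290, 291, 292, 299, 300, 311, 312, 320, 321]
```

View pics/w6.png

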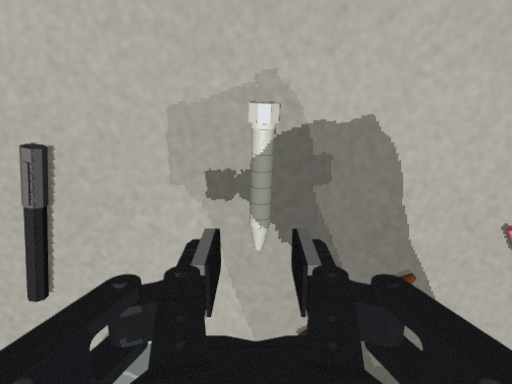

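The tube shows with cap at (264,101) and tip at (258,250), 1–2 mm from the prediction. Descending with a small correction.

Request:
{"fn": "step_arm", "kwargs": {
  "deltas": [
    [[0.2,8,3,40,1.2],[0.2,8,3,80,1.2],[0.2,8,3,102,1.2],[0.2,8,3,112,1.2],[0.2,8,3,112,1.2],[1,8,3,112,1.2],[1,8,3,112,1.2],[1,8,3,112,1.2],[1,8,3,112,1.2],[1,8,3,97,1.2],[1,8,3,50,1.2],[1,8,3,0,1.2]]
  ]
}}

```text
time_s: 14.15
position: [0.4712, 0.1762, 0.1173]
orientation: [3.141, 0.003, -0.134]
contact_force: [1.5, 0.7, 0.4]
finger_gap: 0.175
gripper_force: 39.7
```

Run:
```python
from h import *
print(go(.646,-.284,.145,87.6))
```

```text
[np.float64(234.5), np.float64(432.8), np.float64(-27.7), np.float64(84.7)]
```

Request:
{"fn": "step_arm", "kwargs": {
  "deltas": [
    [[1,5,8,-28,4],[1,20,38,-32,12],[1,40,75,-32,20],[1,62,115,-32,28],[1,84,155,-32,36],[1,106,195,-32,44],[1,128,235,-32,52],[1,150,276,-32,60],[1,172,317,-32,68],[1,194,358,-32,76],[1,216,399,-32,84],[1,234,432,-32,84.7]]
  ]
}}

```text
time_s: 15.35
position: [0.6475, -0.2855, 0.149]
orientation: [-3.141, -0.001, -1.616]
contact_force: [1.1, -0.1, -0.7]
finger_gap: 0.176
gripper_force: 39.7
```

Request:
{"fn": "step_arm", "kwargs": {
  "deltas": [
    [[1,0,0,0,0],[1,0,0,0,0]]
  ]
}}

```text
time_s: 15.55
position: [0.6466, -0.2834, 0.1483]
orientation: [3.141, 0.001, -1.613]
contact_force: [-0.2, 0.9, -1.0]
finger_gap: 0.175
gripper_force: 39.7
```

Run:
```python
from h import *
print(arm.sense()["position"],go(.646,-.284,.024,87.6))
```

```text
[ 0.64658958 -0.28337495  0.14827352] [np.float64(0.6), np.float64(0.6), np.float64(124.3), np.float64(-0.0)]
```

Request:
{"fn": "step_arm", "kwargs": {
  "deltas": [
    [[1,0,0,45,0],[1,0,0,85,0],[1,0,0,110,0],[1,0,0,120,0],[1,0,0,123.5,0],[1,0,0,125,0],[1,0,0,125,0]]
  ]
}}

```text
time_s: 16.25
position: [0.6482, -0.2832, 0.0256]
orientation: [-3.139, -0.001, -1.611]
contact_force: [-0.2, -0.1, 0.3]
finger_gap: 0.181
gripper_force: 39.7
```

Request:
{"fn": "step_arm", "kwargs": {
  "deltas": [
    [[1,0,0,1,0],[1,0,0,2,0],[1,0,0,2,0]]
  ]
}}

```text
time_s: 16.55
position: [0.648, -0.2834, 0.0238]
orientation: [-3.139, -0.001, -1.612]
contact_force: [-0.9, 1.6, 5.9]
finger_gap: 0.175
gripper_force: 40.4
```

Request:
{"fn": "step_arm", "kwargs": {
  "deltas": [
    [[0.8,0,0,0,0],[0.6,0,0,0,0],[0.48,0,0,0,0],[0.42,0,0,0,0],[0.42,0,0,-12,0],[0.42,0,0,-50,0],[0.8,0,12,-50,0],[1,0,26,-50,0],[1,0,26,-50,0],[1,0,26,-50,0],[1,0,26,-50,0]]
  ]
}}

```text
time_s: 17.65
position: [0.6217, -0.282, 0.0719]
orientation: [-3.141, -0.0, -1.612]
contact_force: [0.8, 0.4, 0.4]
finger_gap: -0.001
gripper_force: 0.0
```

Run:
```python
from h import *
s=arm.sense();print(s["position"],s["finger_gap"],go(.6215,-.285,.024,87.6))
d=vision.get_image("wrist");cv2.imwrite("pics/w7.png",d["frame"]);d2=vision.get_image("top");f=d2["frame"]
K,T=d2["camera_matrix"],d2["world_from_camera"]
cv2.imwrite("pics/both.png",np.vstack([cv2.resize(d["frame"],(400,300)),cv2.resize(f[115:265,290:490],(400,300),interpolation=cv2.INTER_CUBIC)]))
```

```text
[ 0.62167604 -0.28198714  0.0719384 ] -0.0005863278385498034 [np.float64(3.0), np.float64(0.1), np.float64(47.9), np.float64(0.0)]
```

Request:
{"fn": "step_arm", "kwargs": {
  "deltas": [
    [[1,2,0,15,0],[1,2,0,30,0],[1,2,0,42,0],[1,2,0,47,0],[1,2,0,47,0]]
  ]
}}

```text
time_s: 18.25
position: [0.6199, -0.2832, 0.0229]
orientation: [3.139, 0.001, -1.612]
contact_force: [0.2, -0.6, -0.2]
finger_gap: -0.003
gripper_force: 0.0
```

Request:
{"fn": "step_arm", "kwargs": {
  "deltas": [
    [[1,0,-3,0,0],[1,0,-6,0,0],[1,0,-9,0,0],[1,0,-12,0,0],[1,0,-14,0,0],[1,0,-16,0,0],[1,0,-17,0,0],[1,0,-17,0,0]]
  ]
}}

```text
time_s: 19.05
position: [0.638, -0.2848, 0.0255]
orientation: [-3.142, -0.001, -1.612]
contact_force: [-2.6, -0.9, 6.0]
finger_gap: 0.0
gripper_force: 2.6
```

Request:
{"fn": "step_arm", "kwargs": {
  "deltas": [
    [[1,0,3,0,0],[1,0,4,-10,0],[1,0,4,-50,0],[1,0,4,-100,0],[1,0,4,-130,0],[1,0,4,-130,0]]
  ]
}}

```text
time_s: 19.65
position: [0.6373, -0.2861, 0.1618]
orientation: [-3.132, -0.005, -1.612]
contact_force: [0.9, 0.7, 0.5]
finger_gap: 0.003
gripper_force: 0.0
```

Run:
```python
from h import *
d=vision.get_image("wrist");cv2.imwrite("pics/w8.png",d["frame"]);K,T=d["camera_matrix"],d["world_from_camera"]
np.savez("w8.npz",K=K,T=T)
g=cv2.cvtColor(d["frame"],cv2.COLOR_BGR2GRAY).astype(float)
s=arm.sense();print(s["position"],np.degrees(s["orientation"][2]))
print(proj(K,T,[[.661,-.285,.028],[.648,-.285,.028],[.596,-.2885,.028],[.675,-.285,.06],[.569,-.285,.06]]).round())
p=cv2.resize(d["frame"],(768,576),interpolation=cv2.INTER_CUBIC)
cv2.imwrite("pics/w8b.png",p)
```

```text
[ 0.63587431 -0.28536781  0.15861089] -92.35408921713304
[[231. 181.]
 [246. 180.]
 [305. 174.]
 [210. 191.]
 [345. 186.]]
```

View pics/w8b.png

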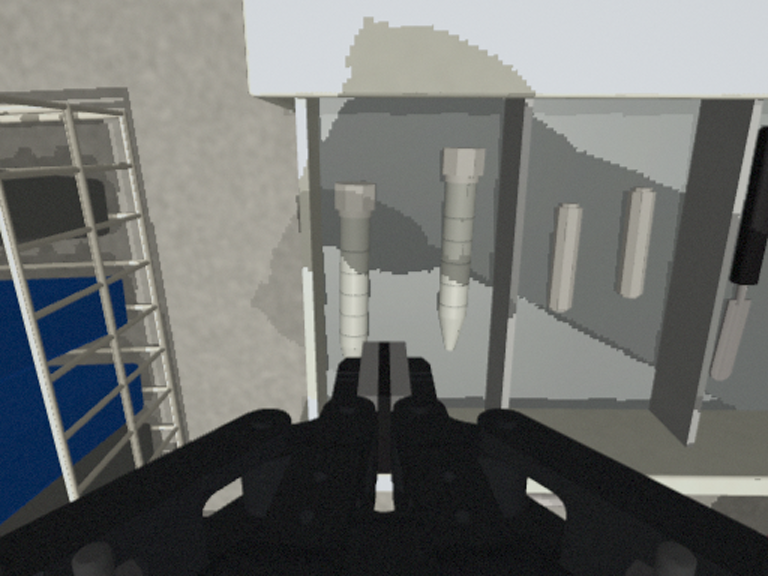

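The last view shows tube A lying flat near the far wall at (355,270) and the stored tube at (457,250), about 44 mm between them. Tube B will fit between if I grip it on the tip side, so the fingers come down where both neighbours taper. That grip also keeps the gripper body clear of the heat block.

Run:
```python
from h import *
print(go(.6318,.1212,.12,8.3))
```

```text
[np.float64(-406.1), np.float64(20.8), np.float64(38.6), np.float64(79.3)]
```

Request:
{"fn": "step_arm", "kwargs": {
  "deltas": [
    [[0.6,-20,1,0,8],[0.2,-60,3,0,16],[0.2,-105,5,0,24],[0.2,-150,8,0,32],[0.2,-195,10,0,40],[0.2,-240,12,5,48],[0.2,-285,15,10,56],[0.2,-330,17,20,64],[0.2,-375,19,30,72],[0.2,-406,20.8,36,79.3],[0.2,-406,20.8,36,79.3],[0.2,-406,20.8,36,79.3]]
  ]
}}

```text
time_s: 20.9
position: [0.6287, 0.1228, 0.1174]
orientation: [-3.141, -0.003, -2.993]
contact_force: [0.0, 0.1, -0.6]
finger_gap: 0.397
gripper_force: 0.0
```

Run:
```python
from h import *
d=vision.get_image("wrist");K,T=d["camera_matrix"],d["world_from_camera"];f=d["frame"]
cv2.imwrite("pics/w9.png",f)
s=arm.sense();print(s["position"],np.degrees(s["orientation"][2]))
P=[[.5981,.1163,.01],[.6575,.125,.01],[.7169,.1337,.01]]
print(proj(K,T,P).round())
# white-ish, low-chroma relative brightness edges: print rows across the axis
g=cv2.cvtColor(f,cv2.COLOR_BGR2GRAY); c=proj(K,T,P)
np.set_printoptions(linewidth=250)
for t in np.linspace(-.1,1.1,13):
    p=c[0]+(c[2]-c[0])*t; v=int(p[1]); u=int(p[0])
    if 0<=v<384: print(v,u,g[v,u-32:u+33:2])
```

```text
[0.62922353 0.12181903 0.11787969] -171.59396813787274
[[254. 146.]
 [254. 219.]
 [254. 283.]]
132 253 [ 97  96 101 100 100  99  99  98  98  98  98 100  97 101  98  97 147 156 156 155 157 157 156 153 151 153 153 152 153 154 156 157 158]
146 253 [ 99  98  99  99 100  99  96  94  97  99 100  99 100  99 113 134 140 131 103 119 144 148 151 155 154 154 156 157 156 157 156 158 155]
159 253 [101 104 103  98 100  97  99  93  95  99  97  97  98 128 139 148 149 144 131 109  98 101 100 118 119 158 160 161 159 156 152 122 142]
173 253 [ 98  96  94  97  96  93  95  97  98  97  95 117 131 139 145 150 153 147 139 128 122 100  97  95  97  95  96  95  92  94  95  99  99]
187 253 [ 97  97 102 100 100 101  99  96  94  94  95 117 133 140 145 148 146 144 140 134 124  98  96  96  97 150 159 156 151  96  99  98 101]
200 253 [ 98  99  99  99  98  96  91  93  94  96  94 103 117 136 144 148 149 144 141 125 108 139 155 157 155 151 152 153 152 154 158 156 157]
214 253 [100 100  99  96  98 100  99 101  98  96 100 109 133 140 142 209 225 218 208 198 179 137 155 156 159 159 156 155 153 150 153 153 153]
227 253 [155 151 151 152 149 151 152 156 155 157 118 140 181 197 209 216 223 217 208 197 178 142 157 159 159 159 158 156 156 158 156 155 152]
241 253 [153 154 154 154 157 156 153 157 156 158 131 135 179 197 207 215 220 216 207 197 177 156 157 158 157 155 157 157 154 152 154 155 156]
255 253 [149 160 156 154 152 158 160 158 157 156 156 136 176 196 206 215 219 216 207 196 174 152 153 153 152 154 156 158 157 154 156 160 160]
268 253 [158 169 171 173 172 171 170 171 171 171 114 168 177 159 188 213 217 214 183 173 185 171 127 179 177 175 172 175 177 177 175 175 172]
282 253 [121 123 122 138 139 140 169 175 170 170 209 211 211 215 229 230 229 230 229 218 218 219 211 178 176 179 180 179 176 170 169 171 177]
296 253 [26 29 28 25 26 24 25 28 12 21 16 19 22 27 20 17 11 20 23 15 22 20 25 25 21 24 17 12  8 23 29 44 54]
```

```bash
python3 -c "
from h import *
print(go(.6318,.1212,.003,8.3))"
```

```text
[np.float64(-2.5), np.float64(-1.0), np.float64(114.9), np.float64(0.1)]
```

Request:
{"fn": "step_arm", "kwargs": {
  "deltas": [
    [[0.2,-2.5,-0.5,40,0],[0.2,-2.5,-0.5,80,0],[0.2,-2.5,-0.5,105,0],[0.2,-2.5,-0.5,114,0],[0.2,-2.5,-0.5,114,0],[1,-2.5,-0.5,114,0],[1,-2.5,-0.5,114,0],[1,-2.5,-0.5,114,0],[1,-2.5,-0.5,114,0],[1,-2.5,-0.5,98,0],[1,-2.5,-0.5,55,0],[1,-2.5,-0.5,5,0]]
  ]
}}

```text
time_s: 22.15
position: [0.6305, 0.122, 0.1133]
orientation: [3.141, -0.004, -2.996]
contact_force: [0.3, 0.7, -0.1]
finger_gap: 0.176
gripper_force: 39.8
```

Run:
```python
from h import *
s=arm.sense();print(s["q"].round(2));print(go(.6255,-.225,.145,87.6))
```

```text
[ 0.08  0.59 -0.09  0.9   0.   -0.07]
[np.float64(55.4), np.float64(-342.6), np.float64(-31.7), np.float64(-79.2)]
```

Request:
{"fn": "step_arm", "kwargs": {
  "deltas": [
    [[1,0,0,-32,4],[1,4,-25,-34,12.5],[1,9,-55,-34,21],[1,15,-90,-34,29.5],[1,20,-125,-34,38],[1,26,-160,-34,46.5],[1,32,-195,-34,55],[1,37,-230,-34,63.5],[1,43,-265,-34,72],[1,49,-300,-34,80],[1,54,-330,-34,88.5],[1,55.4,-342.5,-34,97]]
  ]
}}

```text
time_s: 23.35
position: [0.627, -0.228, 0.1481]
orientation: [3.141, 0.001, 1.585]
contact_force: [-0.9, 0.1, -0.6]
finger_gap: 0.179
gripper_force: 39.9
```

Request:
{"fn": "step_arm", "kwargs": {
  "deltas": [
    [[1,0,0,0,3.8],[1,0,0,0,3.8],[1,0,0,0,3.8]]
  ]
}}

```text
time_s: 23.65
position: [0.6272, -0.2246, 0.1479]
orientation: [3.142, -0.0, 1.53]
contact_force: [0.5, 0.2, -0.4]
finger_gap: 0.177
gripper_force: 39.9
```

Run:
```python
from h import *
s=arm.sense();print(s["position"],np.degrees(s["orientation"][2]),s["finger_gap"]);print(go(.6255,-.225,.025,87.6))
d=vision.get_image("wrist");K,T=d["camera_matrix"],d["world_from_camera"];cv2.imwrite("pics/w10.png",d["frame"])
g=cv2.cvtColor(d["frame"],cv2.COLOR_BGR2GRAY)
print(proj(K,T,[[.6255,-.225,.15],[.657,-.2795,.028],[.657,-.2195,.028],[.596,-.2885,.028],[.596,-.226,.028]]).round())
```

```text
[ 0.62720563 -0.22460713  0.14793881] 87.64687012437682 0.17690385183663704
[np.float64(-0.5), np.float64(-1.7), np.float64(122.9), np.float64(0.0)]
[[250. 247.]
 [291. 240.]
 [290. 174.]
 [223. 252.]
 [218. 184.]]
```

Request:
{"fn": "step_arm", "kwargs": {
  "deltas": [
    [[1,-0.5,-1.5,45,0],[1,-0.5,-1.5,80,0],[1,-0.5,-1.5,100,0],[1,-0.5,-1.5,112,0],[1,-0.5,-1.5,119,0],[1,-0.5,-1.5,122,0],[1,-0.5,-1.5,122,0]]
  ]
}}

```text
time_s: 24.4
position: [0.6262, -0.2252, 0.0263]
orientation: [3.141, 0.0, 1.528]
contact_force: [0.8, 0.8, -1.2]
finger_gap: 0.178
gripper_force: 40.5
```

Request:
{"fn": "step_arm", "kwargs": {
  "deltas": [
    [[1,0,0,1.5,0],[1,0,0,3,0],[1,0,0,3,0]]
  ]
}}

```text
time_s: 24.7
position: [0.6267, -0.2255, 0.0241]
orientation: [3.139, 0.0, 1.528]
contact_force: [1.3, 1.0, 4.0]
finger_gap: 0.174
gripper_force: 41.0
```

Request:
{"fn": "step_arm", "kwargs": {
  "deltas": [
    [[0.8,0,0,0,0],[0.65,0,0,0,0],[0.52,0,0,0,0],[0.48,0,0,0,0],[0.48,0,0,-10,0],[0.48,0,0,-40,0],[0.48,0,0,-85,0],[0.48,0,0,-130,0],[0.48,0,0,-135,0],[0.48,0,0,-135,0]]
  ]
}}

```text
time_s: 25.7
position: [0.627, -0.226, 0.1604]
orientation: [3.138, 0.002, 1.528]
contact_force: [-0.0, 0.4, -0.9]
finger_gap: 0.258
gripper_force: 0.0
```

Run:
```python
from h import *
s=arm.sense();print(s["position"],s["finger_gap"])
d=vision.get_image("wrist");K,T=d["camera_matrix"],d["world_from_camera"];cv2.imwrite("pics/w11.png",d["frame"])
g=cv2.cvtColor(d["frame"],cv2.COLOR_BGR2GRAY).astype(np.float32)
# rectify the bay at z=.03: columns x .565..(2mm), rows y
X=np.arange(.566,.684,.003)
np.set_printoptions(linewidth=260)
print("x",(X*1000).astype(int))
for y in (-.19,-.2,-.21,-.22,-.23,-.24,-.25,-.26):
    p=proj(K,T,np.c_[X,np.full(len(X),y),np.full(len(X),.03)]).astype(np.float32)
    print(y,cv2.remap(g,p[None,:,0],p[None,:,1],cv2.INTER_LINEAR)[0].astype(int))
```

```text
[ 0.62695835 -0.22601999  0.16040434] 0.2575325813413091
x [566 569 572 575 578 581 584 587 590 593 596 599 602 605 608 611 614 617 620 623 626 629 632 635 638 641 644 647 650 653 656 659 662 665 668 671 674 677 680 683]
-0.19 [217 219 218 218 219 219 220 220 220 220 219 220 220 220 220 220 220 219 220 220 220 220 220 220 220 220 220 219 220 220 220 220 220 219 220 220 219 220 220 220]
-0.2 [175 183  73  73  85 162 161 162 163 163 165 163 164 165 165 166 165 166 165 140 194 213 186 159 166 165 165 165 165 166 165 166 166 165 166 165 165 164  94  94]
-0.21 [179 181  74  73 101 158 160 159 161 161 161 162 162 163 163 163 163 164 125 181 208 216 195 157 164 164 163 163 164 164 164 164 163 163 163 164 163 163  95  93]
-0.22 [164 151  71  72  86  94 108 111 158 158 160 136 106 131 116 117  95  96 106 130 143 150 179 155 162 162 162 161 161 160 111 177 215 156 162 163 161 107  93  95]
-0.23 [112  90  71  73  91 105 104 116 113 105  94  96  95  95  96  95  95  94 111 129 137 140 131 109  96  97  95 108 158 150 170 206 213 184 155 159 158 106  95  95]
-0.24 [131  78  72  71  92 114 114 115 116 116 121 141 138 114  94  95  95  96 117 130 139 138 131 101  96  96  95  95  96 109 128 134 141 134 110  95  96  95  95  93]
-0.25 [136  79  75  72 104 116 116 116 114 120 153 170 160 137 113 116 110  93 119 132 140 138 130  99  96  96  94  95  93 115 130 138 139 129 100  96  95  94  92  93]
-0.26 [135  76  73  73 103 115 115 115 117 144 158 166 159 144 114 116 117 107 123 124 130 122 118  92  93  95  93  94  95 113 119 129 127 113  96  94  96  93  94  92]
```

Numerically, all three tubes lie flat in bay2: stored at x≈599, B at 627, A at 660, between walls at 572 and 677. Now the drawer.

```bash
python3 -c "
from h import *
print(go(.5225,-.085,.16,87.6))"
```

```text
[np.float64(135.9), np.float64(-109.2), np.float64(-1.8), np.float64(-0.1)]
```

Request:
{"fn": "step_arm", "kwargs": {
  "deltas": [
    [[1,30,-24,0,0],[1,65,-52,0,0],[1,100,-80,0,0],[1,136,-109,0,0],[1,136,-109,10,0],[1,136,-109,50,0],[1,136,-109,95,0],[1,136,-109,120,0],[1,136,-109,125,0],[1,136,-109,125,0]]
  ]
}}

```text
time_s: 26.75
position: [0.5213, -0.0846, 0.0312]
orientation: [-3.138, -0.001, 1.528]
contact_force: [0.6, 0.7, 0.4]
finger_gap: -0.003
gripper_force: 0.0
```

Request:
{"fn": "step_arm", "kwargs": {
  "deltas": [
    [[1,-12,0,0,0],[1,-22,0,0,0],[1,-26,0,0,0],[1,-29,0,0,0],[1,-32,0,0,0],[1,-36,0,0,0],[1,-41,0,0,0],[1,-47,0,0,0],[1,-54,0,0,0],[1,-61,0,0,0],[1,-68,0,0,0],[1,-75,0,0,0]]
  ]
}}

```text
time_s: 27.95
position: [0.5193, -0.1603, 0.0328]
orientation: [-3.141, -0.0, 1.528]
contact_force: [-0.2, 2.7, 2.0]
finger_gap: 0.003
gripper_force: 1.3
```

Request:
{"fn": "step_arm", "kwargs": {
  "deltas": [
    [[1,-8,0,0,0],[1,-16,0,0,0],[1,-24,0,0,0],[1,-32,0,0,0],[1,-40,0,0,0],[1,-48,0,0,0],[1,-56,0,0,0],[1,-64,0,0,0],[1,-72,0,0,0],[1,-80,0,0,0],[1,-87,0,0,0],[1,-92,0,0,0]]
  ]
}}

```text
time_s: 29.15
position: [0.5153, -0.2524, 0.0326]
orientation: [-3.141, 0.0, 1.527]
contact_force: [-1.5, 2.6, 1.0]
finger_gap: -0.002
gripper_force: 1.2
```

Request:
{"fn": "step_arm", "kwargs": {
  "deltas": [
    [[1,-5,0,0,0],[1,-10,0,0,0],[1,-15,0,0,0],[1,-20,0,0,0],[1,-25,0,0,0],[1,-29,0,0,0],[1,-33,0,0,0],[1,-36,0,0,0],[1,-38,0,0,0]]
  ]
}}

```text
time_s: 30.05
position: [0.5139, -0.2899, 0.0327]
orientation: [-3.142, 0.0, 1.528]
contact_force: [-1.6, 3.0, -0.2]
finger_gap: 0.001
gripper_force: 1.1
```

Request:
{"fn": "step_arm", "kwargs": {
  "deltas": [
    [[1,-3,0,0,0],[1,-6,0,0,0],[1,-8,0,0,0],[1,-10,0,0,0],[1,-11,0,0,0],[1,-12,0,0,0]]
  ]
}}

```text
time_s: 30.65
position: [0.5134, -0.3017, 0.0327]
orientation: [3.142, -0.0, 1.528]
contact_force: [-1.2, 2.2, -0.1]
finger_gap: 0.002
gripper_force: 1.0
```

Request:
{"fn": "step_arm", "kwargs": {
  "deltas": [
    [[1,-2,0,0,0],[1,-4,0,0,0],[1,-5,0,0,0],[1,-6,0,0,0],[1,-7,0,0,0],[1,-8,0,0,0]]
  ]
}}

```text
time_s: 31.25
position: [0.5131, -0.3097, 0.0328]
orientation: [3.142, 0.0, 1.528]
contact_force: [-0.1, 2.2, -0.6]
finger_gap: -0.001
gripper_force: 1.0
```

Request:
{"fn": "step_arm", "kwargs": {
  "deltas": [
    [[1,-1,0,0,0],[1,-2,0,0,0],[1,-3,0,0,0],[1,-4,0,0,0],[1,-5,0,0,0],[1,-5,0,0,0]]
  ]
}}

```text
time_s: 31.85
position: [0.5129, -0.313, 0.0328]
orientation: [3.141, -0.003, 1.529]
contact_force: [-0.7, 5.4, 1.5]
finger_gap: -0.001
gripper_force: 3.3
```

Request:
{"fn": "step_arm", "kwargs": {
  "deltas": [
    [[1,-1,0,0,0],[1,-2,0,0,0],[1,-2,0,0,0]]
  ]
}}

```text
time_s: 32.15
position: [0.5129, -0.313, 0.0327]
orientation: [3.141, -0.007, 1.53]
contact_force: [0.5, 11.1, 3.8]
finger_gap: -0.001
gripper_force: 5.8
```

A hard stop: no travel at 11 N. Backing away and checking.

Request:
{"fn": "step_arm", "kwargs": {
  "deltas": [
    [[1,5,0,0,0],[1,20,0,0,0],[1,50,0,-10,0],[1,80,0,-50,0],[1,100,0,-100,0],[1,120,0,-150,0],[1,150,0,-200,0],[1,150,0,-200,0]]
  ]
}}

```text
time_s: 32.95
position: [0.5216, -0.1656, 0.2384]
orientation: [3.133, 0.004, 1.53]
contact_force: [1.6, -0.3, -0.4]
finger_gap: -0.0
gripper_force: 0.0
```

Run:
```python
from h import *
d=vision.get_image("top");K,T=d["camera_matrix"],d["world_from_camera"];f=d["frame"];cv2.imwrite("pics/raw_top1.png",f)
g=cv2.cvtColor(f,cv2.COLOR_BGR2GRAY).astype(np.float32);a=cv2.imread("pics/raw_top0.png")
np.set_printoptions(linewidth=200)
for x in (.40,.63):
    Y=np.arange(-.34,-.40,-.003);p=proj(K,T,np.c_[np.full(len(Y),x),Y,np.full(len(Y),.086)]).astype(np.float32)
    print(x,cv2.remap(g,p[None,:,0],p[None,:,1],1)[0].astype(int),[round(v,3) for v in Y[[0,-1]]])
df=(cv2.absdiff(f,a).max(2)>45).astype(np.uint8);df=cv2.morphologyEx(df,cv2.MORPH_OPEN,np.ones((2,2)))
n,l,st,c=cv2.connectedComponentsWithStats(df)
for i in range(1,n):
    if st[i,4]>15: print(st[i],(c[i]/.64).round())
print(arm.sense()["position"],arm.sense()["contact_force"])
```

```text
0.4 [ 55  58  75  93 137 163 164 149 110 134 163 164 164 164 163 164 163 163 163 163] [np.float64(-0.34), np.float64(-0.397)]
0.63 [ 56  52  54  57  63  62  65  90 143 164 158 123 107 161 164 164 164 164 164 164] [np.float64(-0.34), np.float64(-0.397)]
[ 319   43   73   53 2376] [556. 112.]
[321  73   5   4  17] [505. 116.]
[387  74   9   4  30] [611. 118.]
[394  88   5   7  20] [619. 142.]
[399  88  21  39 166] [642. 166.]
[314  92  22   8 133] [507. 150.]
[340  94  18   8 113] [544. 152.]
[360  96  19   7 114] [576. 155.]
[206 121   3  12  27] [324. 197.]
[304 127  53 131 829] [497. 317.]
[207 135   3  20  46] [325. 225.]
[357 139  29   5  64] [580. 220.]
[280 142   7   8  21] [442. 227.]
[379 144  11 123 538] [600. 320.]
[331 150  50  27 342] [568. 259.]
[150 153  12  30 135] [243. 261.]
[249 172  16  23  71] [401. 286.]
[370 181  11   4  32] [585. 285.]
[184 184   4   5  17] [290. 290.]
[340 184  28  31 386] [559. 312.]
[372 186   7  31 129] [587. 313.]
[182 191   4   9  20] [287. 304.]
[243 196   8   8  24] [385. 311.]
[229 199  13  23  77] [365. 329.]
[177 210   4   9  19] [279. 334.]
[338 212  20   6  80] [545. 335.]
[325 220  29  26 426] [531. 363.]
[369 224   9  39 199] [584. 381.]
[252 233  26  39 201] [414. 395.]
[321 245  10   4  34] [509. 385.]
[342 247  12   5  49] [543. 389.]
[ 168  260  168  124 1959] [408. 475.]
[ 51 272  16  12 120] [ 90. 434.]
[  0 309   3   6  17] [  1. 486.]
[159 320   5   6  16] [251. 504.]
[ 67 345  35  39 340] [134. 568.]
[209 345   8   5  23] [332. 542.]
[ 198  353   59   31 1181] [358. 582.]
[173 354  10  15  47] [277. 564.]
[251 354  11   9  31] [401. 559.]
[162 372  11   8  29] [262. 588.]
[ 0.52194064 -0.16536238  0.2387574 ] [0.42623082 1.16846976 1.87455481]
```

The panel sits flush against the cabinet front. The differences at the rack and the pink tube should be arm shadow. I'll check them by patch shift before handing in.

Run:
```python
from h import *
a=cv2.imread("pics/raw_top0.png");f=cv2.imread("pics/raw_top1.png")
L=lambda i:cv2.Laplacian(cv2.GaussianBlur(np.log1p(cv2.cvtColor(i,cv2.COLOR_BGR2GRAY).astype(np.float32)),(3,3),0),cv2.CV_32F)
A,F=L(a),L(f)
for n,(x,y,w,h) in dict(rack=(300,38,100,78),pink=(246,228,36,46),brown=(176,238,50,32),timer=(246,132,34,30),marker=(96,178,36,54),dishes=(82,130,44,40),block=(180,22,118,104),bottle=(84,92,50,46),beaker=(106,224,46,38)).items():
    r=cv2.matchTemplate(F[y-6:y+h+6,x-6:x+w+6],A[y:y+h,x:x+w],cv2.TM_CCOEFF_NORMED);_,m,_,p=cv2.minMaxLoc(r);print(n,round(m,2),(p[0]-6,p[1]-6))
```

```text
rack 0.37 (0, 0)
pink 0.09 (-1, 6)
brown 0.7 (0, 0)
timer 0.88 (0, 0)
marker 0.99 (0, 0)
dishes 1.0 (0, 0)
block 0.99 (0, 0)
bottle 1.0 (0, 0)
beaker 0.99 (0, 0)
```

The rack has not moved. The pink tube is under the arm in this view, so I'll swing aside to see it.

Request:
{"fn": "step_arm", "kwargs": {
  "deltas": [
    [[1,40,0,0,0],[1,85,0,0,0],[1,130,0,0,0],[1,175,0,0,0],[1,220,0,0,0],[1,265,0,0,0],[1,310,0,0,0],[1,355,0,0,0],[1,400,0,0,0],[1,430,0,0,0],[1,430,0,0,0],[1,430,0,0,0]]
  ]
}}

```text
time_s: 34.2
position: [0.5372, 0.263, 0.2317]
orientation: [-3.141, 0.001, 1.529]
contact_force: [0.9, -0.1, -0.0]
finger_gap: 0.001
gripper_force: 0.0
```

Run:
```python
from h import *
a=cv2.imread("pics/raw_top0.png");f=vision.get_image("top")["frame"]
for n,i in (("before",a),("after",f)):
    h=cv2.cvtColor(i,cv2.COLOR_BGR2HSV).astype(int);m=(((h[...,0]>160)|(h[...,0]<3))&(h[...,1]>80)).astype(np.uint8);m[:220]=0;m[285:]=0;m[:,:235]=0;m[:,300:]=0
    v,u=np.nonzero(m);print(n,len(u),u.mean().round(1),v.mean().round(1))
s=arm.sense();print(s["time_s"],s["position"],np.abs(s["dq"]).max())
```

```text
before 204 263.4 251.4
after 200 263.3 251.3
34.25 [0.53738328 0.26219154 0.23197373] 0.022101605505001117
```

The pink tube has not moved. Handing in.

```bash
python3 -c "
from workcell import arm
print(arm.close_job())"
```

```text
the job is handed in; nothing more can be done
None
```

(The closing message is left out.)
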